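# Flip the drying marker over

### The arm

A 6-joint arm with a two-finger parallel gripper is mounted at the origin on the work surface. World frame = base frame: x ahead of the robot, y to its left, z up, the work surface at z = 0. Lengths are in m, angles in rad, forces in N, time in s.
With the tool pointing down it reaches from about 0.275 to 0.75 m from the base axis. Payload 10.2 kg.
Tool frame: the origin (TCP) lies between the finger pads; the fingertips stand 22 mm ahead of it and the grasp point (between the pads) lies 3 mm ahead of it (ctrl.tips_ahead is the distance from the TCP to the fingertips, in m); z points along the fingers, y is the line along which they close (so a half turn about z gives the same grasp; the last joint's range is limited). The gripper opens to 88 mm and grips with 3 to 60 N. Pads are 18 mm wide; open, the fingers measure 123 mm over their backs; the gripper's body (75 mm by 187 mm) begins 45 mm behind the grasp point.
Start: joints at [-1.518, 0.313, 1.498, -0, 1.331, -0.223], TCP at [0.143, -0.505, 0.229] pointing down, gripper open.
Joint ranges: [-2.94, 2.94], [-0.97, 2.17], [0.19, 2.56], [-1.23, 4.37], [0.02, 3.11], [-2.88, 2.88]. Speed limits (rad/s): [2.39, 2.39, 3.01, 3.14, 3.14, 3.14].

### API

Orientations are given as a unit quaternion [x, y, z, w].
In Python, from cell import ctrl gives the robot as it stands. The module is installed in compiled form; this text tells all that it offers. Calls block until the motion is done:
- ctrl.move_pose(position, orientation): joint-space move of the TCP to a pose.
- ctrl.move_straight(position, frame=None, feed=0.15, max_force=None): straight line of the TCP; frame=None keeps the orientation; feed is the mean speed in m/s. With max_force (N) it stops when the force on the tool has changed by that much, and returns True; else False.
- ctrl.movej(angles): joint-space move.
- ctrl.grip(opening, effort=None): opening from 0.0 (shut) to 1.0 (fully open); effort is the grip in N (None keeps the last); returns when the fingers have stopped.
- ctrl.dwell(seconds).
- ctrl.ik(position, orientation): joint angles nearest the present ones, or None.
- ctrl.observe(): the state.
- ctrl.get_image(name): name is "scene" or "side" or "wrist"; returns (picture, depth): 400x640x3 uint8, blue, green, red; 400x640 float32, m along the optical axis (not along the pixel's ray), 0 where there is no reading.
- ctrl.camera_params(name): a dict with "fovy" (degrees; the focal length in pixels is half the picture's height over the tangent of half this angle, whatever the lens; pixels are square), "cx", "cy" (the principal point, pixels), "pose" (4x4, takes a point from camera to world coordinates). Camera axes: x right, y up, looking along -z (the intrinsics and any distortion apply to the point x, -y, -z); pixel columns grow to the right and rows downward; lengths in m; the calibration is good to about 2 mm. A picture is of the moment at which its call begins: read the wrist's pose just before it. camera_params takes no time and is no camera call; for the wrist camera it gives the pose at the moment of the call.
A pose or a line that the arm cannot do raises ctrl.PlanningError and nothing moves.
- ctrl.close_job(): hands the job in; it is judged then, once.
The state is a dict: "clock": time; "joint_positions": joint angles; "dq": joint speeds; "joint_torque": joint torques, N m; "tcp_pos": TCP position; "orientation": TCP orientation; "force": force on the tool from outside, world axes, zero at the start; "ft_torque": the same for the moment, N m; "grip_width": opening from 0.0 (shut) to 1.0 (fully open); "gripper_force": force on a finger pad.
Only numpy, scipy, OpenCV 4.12 (cv2) and the standard library are available. Lean on these libraries where they do the work, as an engineer would, in place of code of your own. Each camera call takes 0.05 s, during which the arm holds its last target. There are 200 camera calls.

### The job

The flower-shaped prints have dried: flip the hinged tag of the status marker standing in front of their foam block right over its pin, from its right side to its left as the robot sees it, so that it lies flat on its other rest with the ring face up. Push it over with a light touch of the fingertips, without gripping, lifting, tipping or shoving the marker, and leave the other block's marker and everything else on the bench as it is.

Things in the scene. Friction and masses are not known exactly. Their poses are not given: they have to be found in the camera images.
- block_flower: Fixed white foam block, 140 (x) x 190 (y) x 70 mm high; four thin steel rods in its far half, each topped by an upright flower-shaped print (ring with six petals, 72 mm), the highest ending 280 mm above the table; one more flower lies flat on the foam. Origin: middle of the underside, +x away from the robot. Its marker's pin is about 200 mm in front of it. Left or right of the other.
- block_grid: The other fixed foam block, same size, with square 3 x 3 lattice prints (54 mm) on its rods and one lying flat. Its marker stands in front of it and is to be left as it is.
- stand_flower: Status marker before the flower block, loose on the table, 0.6 to 1.05 kg; origin under its middle. Steel foot 120 mm square to the pin (x) by 92 mm along it (y), top 12 mm high. Two fork arms at y = +-41 mm, 6 mm thick, 18 mm along x, 95 mm high, with 56 mm long cross-heads, carry the hinge pin 85 mm up; rubber rest bars 23 mm either side of the pin hold the tag level.
- flower_pivot (a point): Middle of the hinge pin of the marker before the flower block, 85 mm above the table. Axes are the stand's: x level, square to the pin, pointing left as seen from the robot (within about 0.35 rad of world +y); y along the pin, towards the robot's side; z up.
- tag_flower (a joint): Hinge of that marker's tag. 0 = level on the right of the pin (stand's -x), face with two raised bars up; 1.57 = upright; 3.14 = level on the left of the pin (+x), face with a raised ring up. End stops at 0 and 3.14. The hinge is stiff (0.035 N m, about 0.5 N at the lip): the tag stays at any angle and never falls by itself. It starts between 0 and 0.35.
- flower_lip (a point): Middle of the rolled lip (8 mm thick) at that tag's free end, 71 mm from the pin; turns with the tag. The tag is a white plastic plate 4 mm thick, 70 mm wide along the pin, ending 75 mm from it. Below and outside the lip of a level tag the space is clear to the table; the foot ends 60 mm from the pin.
- stand_grid: Status marker before the square-lattice block, loose on the table, 0.6 to 1.05 kg; origin under its middle. Steel foot 120 mm square to the pin (x) by 92 mm along it (y), top 12 mm high. Two fork arms at y = +-41 mm, 6 mm thick, 18 mm along x, 95 mm high, with 56 mm long cross-heads, carry the hinge pin 85 mm up; rubber rest bars 23 mm either side of the pin hold the tag level.
- grid_pivot (a point): Middle of the hinge pin of the marker before the square-lattice block, 85 mm above the table. Axes are the stand's: x level, square to the pin, pointing left as seen from the robot (within about 0.35 rad of world +y); y along the pin, towards the robot's side; z up.
- tag_grid (a joint): Hinge of that marker's tag. 0 = level on the right of the pin (stand's -x), face with two raised bars up; 1.57 = upright; 3.14 = level on the left of the pin (+x), face with a raised ring up. End stops at 0 and 3.14. The hinge is stiff (0.035 N m, about 0.5 N at the lip): the tag stays at any angle and never falls by itself. It starts between 0 and 0.15 and must stay there.
- grid_lip (a point): Middle of the rolled lip (8 mm thick) at that tag's free end, 71 mm from the pin; turns with the tag. The tag is a white plastic plate 4 mm thick, 70 mm wide along the pin, ending 75 mm from it. Below and outside the lip of a level tag the space is clear to the table; the foot ends 60 mm from the pin.
- jar_mid (a point): Bystander: closed glass jar of primer, 54 mm across and 65 mm high, upright between the two foam blocks; point 32 mm up its axis.
- tape_mid (a point): Bystander: roll of brown paper tape lying flat, 72 mm across, 19 mm high; point at its middle.
- print_mid (a point): Bystander: loose grey printed square lattice, 54 x 54 x 6 mm, lying flat; point at its middle.
- glue_gun_mid (a point): Bystander: red cordless glue gun lying on its side, about 200 x 110 mm, 34 mm high; point 17 mm up in the middle of its barrel.
- brush_mid (a point): Bystander: paint brush lying flat; point 8 mm above its underside.
- cutters_mid (a point): Bystander: side cutters lying flat, about 120 x 60 mm, 15 mm high; point 8 mm up at their rivet.
- glue_bottle_mid (a point): Bystander: upright white glue bottle with orange cap, 48 mm across, 140 mm high; point half-way up.

How it is judged:
By the outcome, as a careful person would: the job done as asked, in the order asked, and still so for the second after the job is handed in, with the robot touching nothing.
It also fails if it takes over 40 s, if anything falls off the work surface, if the arm or the gripper's body presses on something with over 40 N, if the wrist force passes 120 N, or if a joint passes its speed limit or range.

## Working session

There is one attempt and no reset: what is moved stays moved. The work goes in short steps, each a Python script; the robot and the scene stay as the last script left them, time stands still between calls to the robot, and variables do not carry over. Pictures are saved under pics/ and viewed, at most 10 in all, crops included, and the job is handed in when it is done.

```bash
mkdir -p pics
python3 - <<'E'
from cell import ctrl
import cv2,numpy as np
for n in("scene","side"):
    im,d=ctrl.get_image(n);cv2.imwrite(f"pics/{n}.png",im);np.save(n+".npy",d)
    p=ctrl.camera_params(n);print(n,{k:(np.round(v,3).tolist()) for k,v in p.items() if k!='name'} )
E
```

```text
scene {'fovy': 45.751, 'cx': 326.073, 'cy': 201.975, 'pose': [[0.4, -0.757, 0.517, 1.252], [0.917, 0.324, -0.234, -0.297], [0.009, 0.568, 0.823, 1.165], [0.0, 0.0, 0.0, 1.0]]}
side {'fovy': 52.155, 'cx': 314.951, 'cy': 198.774, 'pose': [[-0.975, 0.097, -0.2, 0.312], [-0.221, -0.495, 0.84, 1.024], [-0.018, 0.863, 0.504, 0.694], [0.0, 0.0, 0.0, 1.0]]}
```

View pics/scene.png

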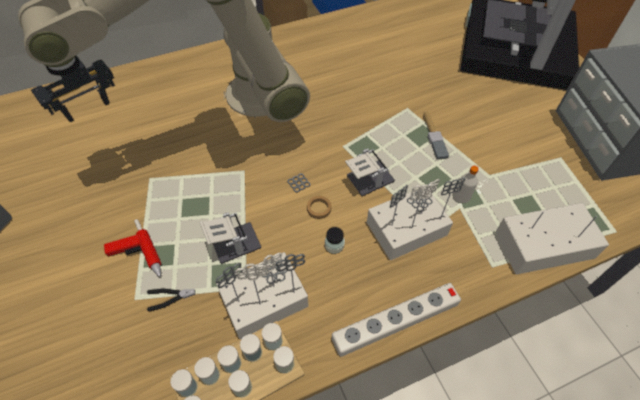

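View pics/side.png

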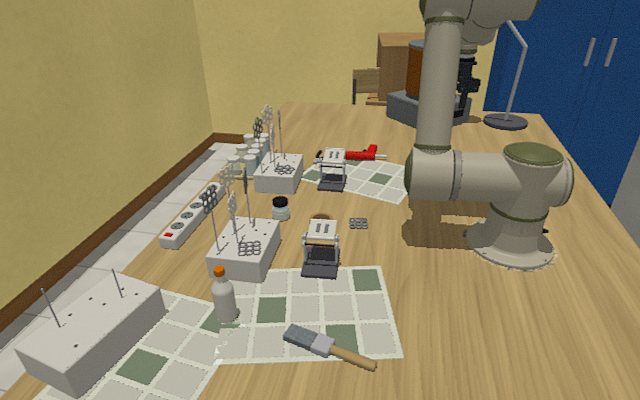

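Run:
```python
import cv2,numpy as np
s=cv2.imread("pics/scene.png");d=cv2.imread("pics/side.png")
f=lambda im,x,y,w,h:cv2.resize(im[y:y+h,x:x+w],(400,300),interpolation=cv2.INTER_CUBIC)
a=np.vstack([np.hstack([f(s,190,200,120,90),f(s,340,145,120,90)]),np.hstack([f(d,240,100,120,90),f(d,200,170,160,120)])])
cv2.imwrite("pics/c1.png",a)
```

```text
(no output)
```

View pics/c1.png

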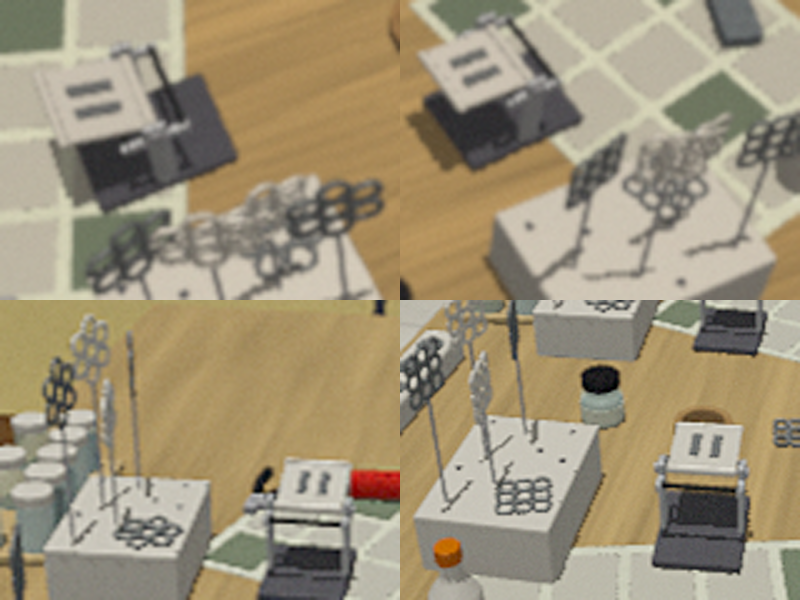

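```bash
cat > h.py <<'E'
from cell import ctrl
import cv2,numpy as np
from scipy.spatial.transform import Rotation as R
def ray(p,u,v,z):
    f=200/np.tan(np.radians(p["fovy"])/2);T=np.array(p["pose"])
    r=T[:3,:3]@np.array([(u-p["cx"])/f,-(v-p["cy"])/f,-1]);o=T[:3,3]
    return o+r*(z-o[2])/r[2]
def proj(p,X):
    f=200/np.tan(np.radians(p["fovy"])/2);T=np.array(p["pose"])
    c=T[:3,:3].T@(np.asarray(X)-T[:3,3]);return np.array([p["cx"]-f*c[0]/c[2],p["cy"]+f*c[1]/c[2]])
E
python3 - <<'E'
from h import *
p=ctrl.camera_params("scene")
for n,u,v,z in[("R head near",236.5,241,.095),("R head far",230.5,215,.095),("lip c",205,235,.09),("L head near",379,174.5,.095),("L head far",367,152,.095)]: print(n,ray(p,u,v,z).round(3))
o=ctrl.observe();print(o["tcp_pos"],o["orientation"]);w=ctrl.camera_params("wrist");print(np.round(w["pose"],3),w["fovy"])
E
```

```text
R head near [ 0.6   -0.256  0.095]
R head far [ 0.517 -0.246  0.095]
lip c [ 0.548 -0.326  0.09 ]
L head near [0.551 0.184 0.095]
L head far [0.462 0.19  0.095]
[ 0.1429437  -0.50492401  0.22862551] [ 9.90509070e-01  1.37446153e-01  5.71830204e-05 -5.78744879e-04]
[[ 0.272  0.926  0.263  0.208]
 [-0.962  0.262  0.074 -0.486]
 [-0.    -0.273  0.962  0.385]
 [ 0.     0.     0.     1.   ]] 61.161027544429096
```

Run:
```python
from h import *
q=R.from_matrix(np.array([[-1,0,0],[0,1,0],[0,0,-1]]).T).as_quat()
ok=None
for P in([.5,-.2,.36],[.48,-.22,.34],[.45,-.2,.34]):
    j=ctrl.ik(P,q)
    print(P,None if j is None else np.round(j,2))
    if j is not None: ok=P;break
ctrl.move_pose(ok,q)
w=ctrl.camera_params("wrist");im,d=ctrl.get_image("wrist");cv2.imwrite("pics/w1.png",im)
import pickle;pickle.dump(w,open("w1.pkl","wb"));np.save("w1.npy",d)
o=ctrl.observe();print(o["clock"],o["force"])
```

```text
[0.5, -0.2, 0.36] [-0.6   0.29  1.19 -0.    1.66 -2.17]
1.925 [0.0600261  0.92821651 0.21758086]
```

View pics/w1.png

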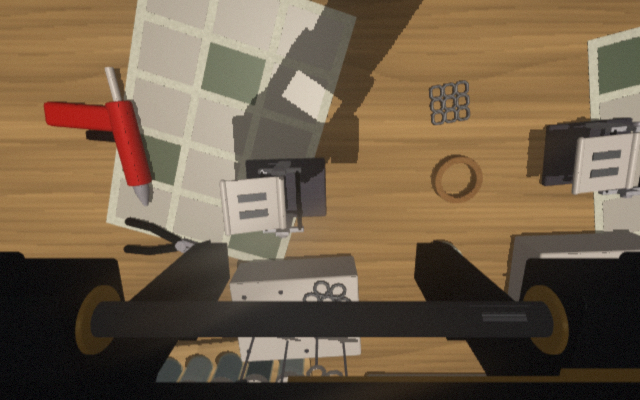

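Run:
```python
import cv2
im=cv2.imread("pics/w1.png")[145:245,210:340];cv2.imwrite("pics/w1c.png",cv2.resize(im,None,fx=6,fy=6,interpolation=cv2.INTER_CUBIC))
```

```text
(no output)
```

View pics/w1c.png

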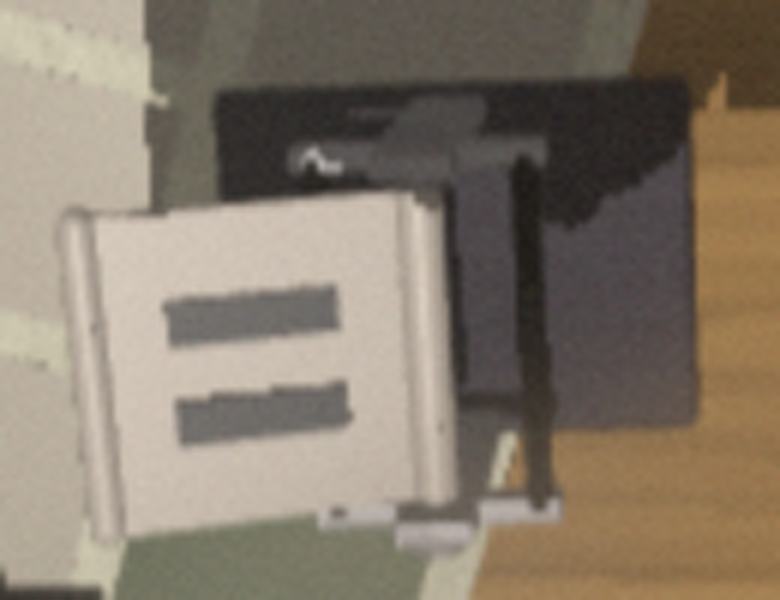

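Run:
```python
from h import *
import pickle
w=pickle.load(open("w1.pkl","rb"))
P=lambda u,v,z:ray(w,210+u/6,145+v/6,z)
for n,a in dict(hA=(418,150,.093),hB=(440,513,.093),bA=(425,195,.089),bB=(440,500,.089),f1=(217,90,.012),f2=(690,80,.012),f3=(697,428,.012),lA=(75,210,.1),lB=(110,540,.1)).items(): print(n,P(*a).round(4))
d=np.load("w1.npy")
for u,v in[(80,300),(100,480),(250,370),(380,300),(435,350)]: # 3D of tag via depth
    uu,vv=210+u/6,145+v/6;D=d[int(vv),int(uu)];f=200/np.tan(np.radians(w["fovy"])/2);T=np.array(w["pose"])
    print((T[:3,:3]@(np.array([(uu-w["cx"])/f,-(vv-w["cy"])/f,-1])*D)+T[:3,3]).round(4))
s=ctrl.camera_params("scene")
for nm,X in dict(hA=P(418,150,.093),hB=P(440,513,.093)).items(): print(nm,proj(s,X).round(1))
```

```text
hA [ 0.5052 -0.254   0.093 ]
hB [ 0.5867 -0.252   0.093 ]
bA [ 0.5157 -0.2533  0.089 ]
bB [ 0.5851 -0.2523  0.089 ]
f1 [ 0.5048 -0.3137  0.012 ]
f2 [ 0.5025 -0.1958  0.012 ]
f3 [ 0.5936 -0.1939  0.012 ]
lA [ 0.5165 -0.3253  0.1   ]
lB [ 0.5902 -0.3236  0.1   ]
[ 0.5332 -0.3227  0.1104]
[ 0.5726 -0.3216  0.1105]
[ 0.5518 -0.291   0.0987]
[ 0.5385 -0.2637  0.0904]
[ 0.5494 -0.2519  0.092 ]
hA [226.5 212.9]
hB [236.4 236.7]
```

```bash
cat >> h.py <<'E'
A=ctrl.tips_ahead
PIV=np.array([.549,-.253,.085]);X=np.array([-.022,1,0]);X/=np.linalg.norm(X);Z=np.array([0,0,1.]);Y=np.cross(Z,X)
def pose(tx,tz,phi):  # tip centre (stand X, world z) and tilt below level -> TCP pose
    c,s=np.cos(phi),np.sin(phi);d=X*c-Z*s;n=X*s+Z*c
    tip=PIV+X*tx;tip[2]=tz
    return tip-A*d,R.from_matrix(np.c_[n,np.cross(d,n),d]).as_quat()
def arc(th):
    f=np.clip((th-.2)/(np.pi-.2),0,1);phi=.55+.6*f;r=.066-.008*f
    off=.004+.009*abs(np.sin(phi+th+np.pi/2)) if 0 else .003+.009*abs(-np.sin(th)*np.sin(phi)-np.cos(th)*np.cos(phi))
    return pose(-r*np.cos(th)-off*np.sin(th),.085+r*np.sin(th)-off*np.cos(th),phi)
E
python3 - <<'E'
from h import *
print(A)
for a in [pose(-.2,.25,.55),pose(-.14,.055,.55),pose(-.064,.055,.55)]+[arc(t) for t in(.1,.8,1.6,2.4,3.14)]:
    j=ctrl.ik(*a);print(a[0].round(3),None if j is None else np.round(j,2))
E
```

```text
0.022
[ 0.554 -0.472  0.261] None
[ 0.552 -0.412  0.066] None
[ 0.551 -0.336  0.066] [-0.93  1.2   0.67  0.61  2.1  -0.88]
[ 0.551 -0.339  0.092] [-0.94  1.18  0.66  0.62  2.14 -0.85]
[ 0.551 -0.324  0.137] [-0.91  1.03  0.77  0.56  2.06 -0.85]
[ 0.549 -0.275  0.164] [-0.84  0.84  0.98  0.47  1.88 -0.85]
[ 0.548 -0.224  0.147] [-0.76  0.72  1.19  0.4   1.65 -0.83]
[ 0.548 -0.204  0.112] [-0.7   0.67  1.32  0.32  1.44 -0.81]
```

Run:
```python
from h import *
for tx,tz in[(-.16,.25),(-.13,.25),(-.13,.2),(-.12,.12),(-.11,.09),(-.11,.055),(-.1,.055),(-.09,.055)]:
    print(tx,tz,[(p,None if (j:=ctrl.ik(*pose(tx,tz,p))) is None else np.round(j,2).tolist()) for p in(.55,.8,1.05)])
```

```text
-0.16 0.25 [(0.55, None), (0.8, None), (1.05, [-0.93, 1.06, 0.23, 0.38, 2.26, -0.77])]
-0.13 0.25 [(0.55, None), (0.8, None), (1.05, [-0.91, 0.94, 0.45, 0.36, 2.15, -0.79])]
-0.13 0.2 [(0.55, None), (0.8, [-0.95, 1.11, 0.34, 0.54, 2.28, -0.74]), (1.05, [-0.91, 0.94, 0.58, 0.34, 2.03, -0.84])]
-0.12 0.12 [(0.55, [-0.97, 1.3, 0.31, 0.7, 2.34, -0.71]), (0.8, [-0.94, 1.11, 0.55, 0.48, 2.1, -0.85]), (1.05, [-0.9, 0.95, 0.76, 0.32, 1.85, -0.9])]
-0.11 0.09 [(0.55, [-0.97, 1.29, 0.41, 0.66, 2.27, -0.78]), (0.8, [-0.94, 1.11, 0.63, 0.46, 2.03, -0.89]), (1.05, [-0.89, 0.96, 0.83, 0.32, 1.77, -0.92])]
-0.11 0.055 [(0.55, [-0.97, 1.33, 0.41, 0.64, 2.23, -0.81]), (0.8, [-0.94, 1.15, 0.65, 0.45, 1.98, -0.91]), (1.05, [-0.89, 0.99, 0.86, 0.31, 1.72, -0.93])]
-0.1 0.055 [(0.55, [-0.96, 1.3, 0.48, 0.63, 2.2, -0.83]), (0.8, [-0.93, 1.12, 0.7, 0.45, 1.95, -0.92]), (1.05, [-0.88, 0.97, 0.89, 0.31, 1.7, -0.93])]
-0.09 0.055 [(0.55, [-0.95, 1.27, 0.54, 0.62, 2.17, -0.85]), (0.8, [-0.92, 1.1, 0.74, 0.45, 1.93, -0.92]), (1.05, [-0.88, 0.95, 0.92, 0.32, 1.68, -0.93])]
```

Run:
```python
from h import *
ctrl.grip(0.0,5)
ctrl.move_pose(*pose(-.13,.25,1.05))
for a in[(-.12,.12,.9),(-.115,.055,.75),(-.095,.055,.55)]:
    p,q=pose(*a);print(ctrl.move_straight(p,q,.12,max_force=8))
o=ctrl.observe();print(o["clock"],np.round(o["force"],2),o["tcp_pos"],o["grip_width"])
ims=[]
im,_=ctrl.get_image("wrist");im2,_=ctrl.get_image("side")
im2=cv2.resize(im2[100:225,280:480],(640,400),interpolation=cv2.INTER_CUBIC)
cv2.imwrite("pics/a1.png",cv2.resize(np.vstack([im,im2]),(480,600)))
```

```text
False
False
False
6.7833 [-0.08  0.57  0.8 ] [ 0.55166148 -0.36702617  0.06651978] 0.009830959271511158
```

View pics/a1.png

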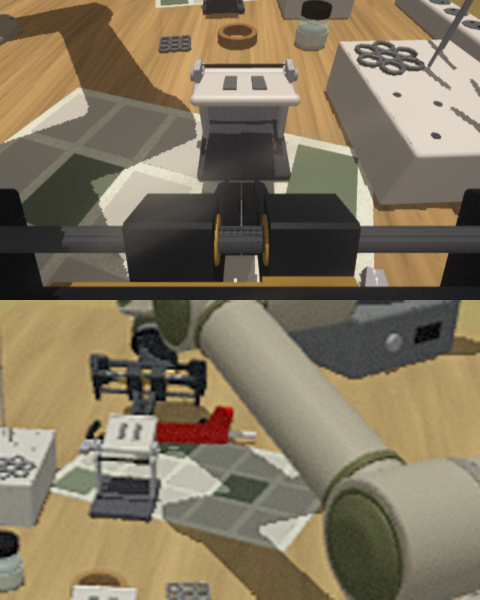

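Fingertips are centred on the tag (lip at about x 245, tips at x 242 of the composite) and below it, and the flat flower at (390,55) confirms the block. Now under the lip and over.

Run:
```python
from h import *
p,q=pose(-.066,.06,.55);print(ctrl.move_straight(p,q,.06,max_force=3))
for t in np.r_[-.15,np.arange(.1,2.95,.2)]:
    p,q=arc(t);h=ctrl.move_straight(p,q,.06,max_force=5)
    o=ctrl.observe();print(round(t,2),h,np.round(o["force"],2))
    if h: break
print(o["clock"])
im,_=ctrl.get_image("wrist");im2,_=ctrl.get_image("side")
im2=cv2.resize(im2[100:225,280:480],(640,400),interpolation=cv2.INTER_CUBIC)
cv2.imwrite("pics/a2.png",cv2.resize(np.vstack([im,im2]),(480,600)))
```

```text
False
-0.15 False [-0.59  0.38 -1.04]
0.1 False [-0.25 -0.23 -0.67]
0.3 False [ 0.63 -0.34 -0.29]
0.5 False [0.45 0.4  0.68]
0.7 False [-0.09 -0.87  0.28]
0.9 False [ 0.55 -0.74 -0.16]
1.1 False [-0.27  0.28 -0.26]
1.3 False [0.25 0.16 0.21]
1.5 False [-0.55 -1.16 -0.37]
1.7 False [ 0.26 -0.12  0.67]
1.9 False [ 0.31 -0.32  0.27]
2.1 False [ 0.19 -0.2   0.04]
2.3 False [ 0.84 -0.48 -0.2 ]
2.5 False [-0.68  0.29  1.01]
2.7 False [-0.06  0.29 -0.14]
2.9 False [-0.45 -0.44  1.08]
13.4333
```

View pics/a2.png

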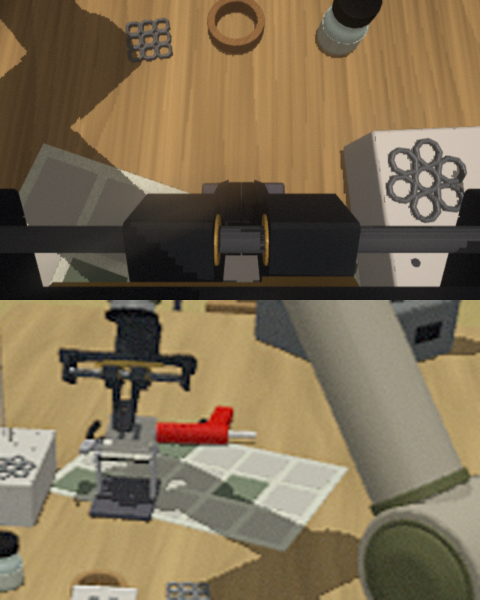

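The tag has gone over with the tips on it and the stand has not moved. Now I press it gently to its stop and retreat.

Run:
```python
from h import *
p,q=arc(3.05);print(ctrl.move_straight(p,q,.04,max_force=4))
p,q=arc(np.pi);p[2]-=.007;print(ctrl.move_straight(p,q,.025,max_force=3.5))
o=ctrl.observe();t=np.array(o["tcp_pos"]);print(t,arc(np.pi)[0],np.round(o["force"],2))
t[2]+=.1;ctrl.move_straight(t,None,.15)
p,q=pose(-.02,.26,1.3);ctrl.move_pose(p,q)
w=ctrl.camera_params("wrist");im,d=ctrl.get_image("wrist");im2,d2=ctrl.get_image("side");s,_=ctrl.get_image("scene")
cv2.imwrite("pics/a3.png",np.hstack([cv2.resize(im2[135:205,290:375],(400,330),interpolation=cv2.INTER_CUBIC),cv2.resize(s[200:275,190:281],(400,330),interpolation=cv2.INTER_CUBIC)]))
p=ctrl.camera_params("side")
f=200/np.tan(np.radians(p["fovy"])/2);T=np.array(p["pose"])
for x in(.02,.035,.05,.065):
    for yy in (-.02,.015):
        u,v=proj(p,PIV+X*x+Y*yy+[0,0,.002]);D=d2[int(round(v)),int(round(u))]
        print(x,round(u),round(v),(T[:3,:3]@(np.array([(u-p["cx"])/f,-(v-p["cy"])/f,-1])*D)+T[:3,3]).round(4))
print(ctrl.observe()["clock"])
```

```text
False
False
[ 0.54794176 -0.20398116  0.10479018] [ 0.54792197 -0.20399858  0.11175719] [-0.66 -0.76  0.26]
0.02 326 163 [ 0.6059 -0.4154 -0.0014]
0.02 336 164 [ 5.655e-01 -4.142e-01 -4.000e-04]
0.035 325 165 [ 0.5705 -0.2287  0.0815]
0.035 335 166 [ 0.535  -0.2283  0.0821]
0.05 325 167 [ 0.604  -0.3754  0.0014]
0.05 335 168 [ 0.5638 -0.3748  0.0021]
0.065 324 169 [ 0.6023 -0.3522  0.0044]
0.065 334 170 [ 0.5644 -0.3632 -0.0006]
15.95
```

View pics/a3.png

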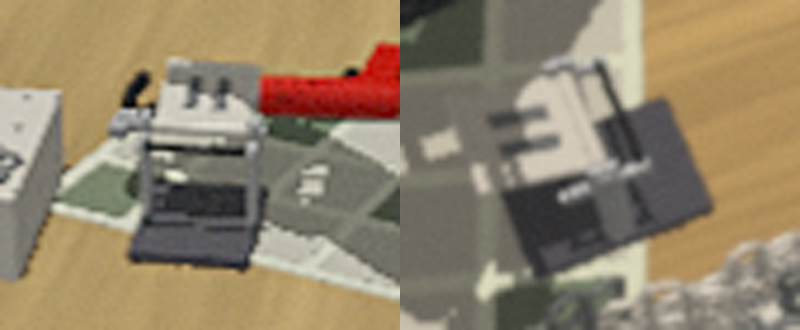

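The tag is still on the right with bars up, so the tips passed without carrying it. I'll measure where the tag and the tips really are using the wrist depth.

```bash
cat >> h.py <<'E'
def cloud(cam):
    p=ctrl.camera_params(cam);_,d=ctrl.get_image(cam)
    f=200/np.tan(np.radians(p["fovy"])/2);T=np.array(p["pose"])
    v,u=np.mgrid[0:400,0:640];P=np.stack([(u-p["cx"])/f*d,-(v-p["cy"])/f*d,-d],-1)@T[:3,:3].T+T[:3,3]
    P[d==0]=np.nan;return P
def stand(P):
    q=P-PIV;return np.stack([q@X,q@Y,P[...,2]],-1)
E
python3 - <<'E'
from h import *
o=ctrl.observe();Rt=R.from_quat(o["orientation"]).as_matrix()
P=cloud("wrist")
t=(P-np.array(o["tcp_pos"]))@Rt   # tool frame
for v in range(232,262,4): print(v,[t[v,u].round(3).tolist() for u in(312,322)])
F=t[(abs(t[...,1])<.02)&(abs(t[...,0])<.03)&(t[...,2]>-.02)&(t[...,2]<.04)]
print("tip max z",np.percentile(F[:,2],[50,95,100]).round(4),"x",np.percentile(F[:,0],[0,5,50,95,100]).round(4))
S=stand(P);far=np.linalg.norm(t,axis=-1)>.06
for c in("wrist","scene","side"):
    if c!="wrist": S=stand(cloud(c));far=True
    for x in np.arange(-.1,.09,.01):
        m=(abs(S[...,0]-x)<.005)&(abs(S[...,1])<.03)&(S[...,2]>.05)&(S[...,2]<.17)&far
        if m.sum()>2: print(c,round(x,3),m.sum(),np.percentile(S[m][:,2],[10,50,90]).round(3))
E
```

```text
232 [[-0.056, -0.012, 0.172], [-0.056, -0.002, 0.174]]
236 [[-0.059, -0.012, 0.169], [-0.06, -0.002, 0.172]]
240 [[-0.062, -0.012, 0.167], [-0.063, -0.002, 0.169]]
244 [[0.009, -0.006, -0.013], [-0.067, -0.002, 0.167]]
248 [[0.009, -0.006, -0.018], [-0.07, -0.002, 0.165]]
252 [[0.009, -0.006, -0.022], [-0.074, -0.002, 0.164]]
256 [[0.009, -0.006, -0.026], [-0.077, -0.002, 0.16]]
260 [[0.009, -0.006, -0.029], [-0.08, -0.002, 0.156]]
tip max z [-0.0158 -0.0107 -0.009 ] x [0.0077 0.0088 0.0093 0.0109 0.0112]
wrist -0.07 16 [0.108 0.11  0.112]
wrist -0.06 22 [0.104 0.106 0.107]
wrist -0.05 21 [0.102 0.103 0.105]
wrist -0.04 403 [0.098 0.1   0.101]
wrist -0.03 565 [0.095 0.097 0.099]
wrist -0.02 511 [0.092 0.094 0.096]
wrist -0.01 569 [0.089 0.091 0.092]
wrist -0.0 452 [0.089 0.091 0.092]
wrist 0.02 312 [0.081 0.083 0.084]
scene -0.07 64 [0.108 0.111 0.115]
scene -0.06 75 [0.105 0.108 0.111]
scene -0.05 78 [0.102 0.105 0.108]
scene -0.04 73 [0.099 0.102 0.105]
scene -0.03 74 [0.096 0.099 0.102]
scene -0.02 74 [0.092 0.096 0.099]
scene -0.01 74 [0.09  0.093 0.096]
scene -0.0 61 [0.089 0.092 0.094]
scene 0.02 43 [0.081 0.085 0.087]
side -0.07 20 [0.103 0.108 0.109]
side -0.06 35 [0.102 0.105 0.108]
side -0.05 28 [0.099 0.102 0.104]
side -0.04 31 [0.097 0.099 0.102]
side -0.03 36 [0.092 0.096 0.099]
side -0.02 35 [0.09  0.093 0.096]
side -0.01 29 [0.088 0.09  0.093]
side -0.0 45 [0.082 0.086 0.09 ]
side 0.01 8 [0.086 0.088 0.091]
side 0.02 20 [0.077 0.08  0.082]
side 0.03 11 [0.079 0.081 0.083]
```

Run:
```python
from h import *
o=ctrl.observe();Rt=R.from_quat(o["orientation"]).as_matrix();print(o["tcp_pos"],o["grip_width"])
for c in("scene","side","wrist"):
    t=((cloud(c)-np.array(o["tcp_pos"]))@Rt).reshape(-1,3)
    print(c)
    for z in np.arange(-.09,.04,.01):
        m=(abs(t[:,2]-z)<.005)&(abs(t[:,0])<.05)&(abs(t[:,1])<.06)
        if m.sum()>2: print(round(z,3),m.sum(),"x",np.percentile(t[m,0],[2,50,98]).round(3),"y",np.percentile(t[m,1],[2,50,98]).round(3))
```

```text
[ 0.54951273 -0.27839917  0.28038208] 0.006962032256047434
scene
-0.09 128 x [-0.033  0.024  0.035] y [-0.057  0.027  0.04 ]
-0.08 32 x [-0.017  0.005  0.034] y [-0.03   0.028  0.03 ]
side
-0.09 97 x [-0.003  0.03   0.037] y [-0.057 -0.003  0.056]
-0.08 86 x [-0.025  0.029  0.037] y [-0.053 -0.007  0.053]
-0.07 41 x [-0.016  0.011  0.018] y [-0.027  0.009  0.028]
-0.06 23 x [-0.002  0.009  0.014] y [-0.016  0.009  0.019]
-0.05 35 x [-0.003  0.008  0.015] y [-0.016  0.002  0.018]
-0.04 36 x [-0.002  0.007  0.013] y [-0.015  0.001  0.018]
-0.03 35 x [-0.009  0.009  0.015] y [-0.014  0.001  0.015]
-0.02 29 x [0.002 0.008 0.015] y [-0.012  0.     0.014]
-0.01 16 x [-0.011  0.009  0.015] y [-0.01  -0.     0.012]
wrist
-0.09 15923 x [0.02  0.026 0.034] y [-0.058 -0.     0.058]
-0.08 2082 x [0.    0.034 0.034] y [-0.032 -0.01   0.028]
-0.07 204 x [-0.01  -0.002  0.005] y [-0.01  -0.002  0.006]
-0.06 606 x [-0.009  0.008  0.011] y [-0.01  -0.002  0.007]
-0.05 820 x [0.007 0.009 0.011] y [-0.012 -0.003  0.008]
-0.04 680 x [0.007 0.009 0.011] y [-0.013 -0.001  0.009]
-0.03 783 x [0.001 0.009 0.011] y [-0.016 -0.003  0.012]
-0.02 581 x [0.009 0.009 0.011] y [-0.015 -0.003  0.011]
-0.01 176 x [0.009 0.009 0.011] y [-0.013 -0.003  0.008]
```

Two cameras agree that the real fingertips end about 8 mm behind the reported TCP, not 22 mm ahead of it, so the sweep was 30 mm short and touched nothing. I'll redo it with the measured tip offset and check the tag angle part-way.

```bash
sed -i 's/^A=ctrl.tips_ahead/A=-.008  # measured; nominal 0.022 is wrong/' h.py
cat >> h.py <<'E'
def tag(cam="side"):
    S=stand(cloud(cam)).reshape(-1,3)
    q=S[(abs(S[:,1])<.036)&(S[:,2]>.06)];a=np.hypot(q[:,0],q[:,2]-.085);q=q[(a<.08)&(a>.035)]
    th=np.degrees(np.arctan2(q[:,2]-.085,-q[:,0]));h,_=np.histogram(th,np.arange(-20,201,20));return h.tolist()
E
python3 - <<'E'
from h import *
W=[pose(-.13,.25,1.05),pose(-.12,.12,.9),pose(-.115,.055,.75),pose(-.095,.055,.55)]
assert all(ctrl.ik(*w) is not None for w in W+[arc(t) for t in(.1,1,2,3.1)])
ctrl.move_pose(*W[0])
for p,q in W[1:]: assert not ctrl.move_straight(p,q,.14,max_force=8)
p,q=pose(-.066,.06,.55);print(ctrl.move_straight(p,q,.06,max_force=3))
for t in np.r_[.1,np.arange(.4,1.5,.25)]:
    p,q=arc(t);h=ctrl.move_straight(p,q,.08,max_force=5)
    o=ctrl.observe();print(round(t,2),h,np.round(o["force"],2))
    if h: break
print(tag("side"),tag("scene"),tag("wrist"),o["clock"])
E
```

```text
False
0.1 False [-0.18  0.46 -0.31]
0.4 False [-0.59 -0.    0.07]
0.65 False [-0.05  0.32 -0.47]
0.9 False [-0.57 -0.67 -0.61]
1.15 False [-0.42  0.23 -0.41]
1.4 False [-0.17 -0.05 -0.59]
[0, 0, 0, 0, 46, 193, 0, 0, 0, 0, 0] [0, 0, 0, 1, 48, 75, 0, 0, 0, 0, 0] [0, 0, 0, 0, 2750, 1937, 0, 0, 0, 0, 0] 21.6583
```

The tag is now at about 80°. Carrying on over the top.

Run:
```python
from h import *
for t in np.r_[np.arange(1.65,3.,.25),3.05]:
    p,q=arc(t);h=ctrl.move_straight(p,q,.08,max_force=5)
    o=ctrl.observe();print(round(t,2),h,np.round(o["force"],2))
    if h: break
p,q=arc(np.pi);z0=p[2];p[2]-=.008;print(ctrl.move_straight(p,q,.025,max_force=3.5))
o=ctrl.observe();t=np.array(o["tcp_pos"]);print(t[2]-z0,np.round(o["force"],2))
t[2]+=.12;ctrl.move_straight(t,None,.2)
ctrl.move_pose(*pose(-.1,.27,1.2))
P={c:stand(cloud(c)) for c in("wrist","scene","side")}
for c,S in P.items():
    print(c,[(round(x,2),np.median(S[m][:,2]).round(4)) for x in np.arange(-.07,.08,.01) if (m:=(abs(S[...,0]-x)<.005)&(abs(S[...,1])<.03)&(S[...,2]>.05)&(S[...,2]<.16)).sum()>3])
print(ctrl.observe()["clock"])
ims=[cv2.resize(ctrl.get_image("side")[0][135:205,290:375],(400,330),interpolation=3),cv2.resize(ctrl.get_image("scene")[0][200:275,190:281],(400,330),interpolation=3)]
cv2.imwrite("pics/a4.png",np.hstack(ims))
```

```text
1.65 False [ 0.14 -0.09  0.89]
1.9 False [-0.03  0.06  0.95]
2.15 False [-0.11 -0.   -0.01]
2.4 False [-1.29 -0.07  0.59]
2.65 False [ 0.74 -0.28  0.23]
2.9 False [0.53 0.06 0.08]
3.05 False [-0.63  0.09  1.04]
True
-0.002405563021817242 [-1.62 -0.92  5.67]
wrist [(np.float64(-0.03), np.float64(0.0824)), (np.float64(-0.02), np.float64(0.0829)), (np.float64(-0.01), np.float64(0.0888)), (np.float64(0.0), np.float64(0.0905)), (np.float64(0.01), np.float64(0.0878)), (np.float64(0.02), np.float64(0.088)), (np.float64(0.03), np.float64(0.0879)), (np.float64(0.04), np.float64(0.0878)), (np.float64(0.05), np.float64(0.0879)), (np.float64(0.06), np.float64(0.0878)), (np.float64(0.07), np.float64(0.089))]
scene [(np.float64(-0.03), np.float64(0.0837)), (np.float64(-0.02), np.float64(0.0853)), (np.float64(-0.01), np.float64(0.0906)), (np.float64(0.0), np.float64(0.0915)), (np.float64(0.01), np.float64(0.089)), (np.float64(0.02), np.float64(0.0902)), (np.float64(0.03), np.float64(0.0894)), (np.float64(0.04), np.float64(0.0894)), (np.float64(0.05), np.float64(0.0899)), (np.float64(0.06), np.float64(0.0899)), (np.float64(0.07), np.float64(0.0903))]
side [(np.float64(-0.03), np.float64(0.0805)), (np.float64(-0.02), np.float64(0.0814)), (np.float64(0.0), np.float64(0.0879)), (np.float64(0.01), np.float64(0.0868)), (np.float64(0.02), np.float64(0.0861)), (np.float64(0.03), np.float64(0.0863)), (np.float64(0.04), np.float64(0.0862)), (np.float64(0.05), np.float64(0.0863)), (np.float64(0.06), np.float64(0.0871)), (np.float64(0.07), np.float64(0.0867)), (np.float64(0.08), np.float64(0.0862))]
26.15
```

View pics/a4.png

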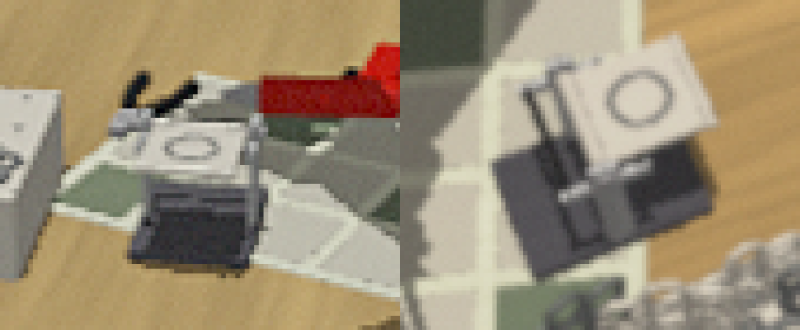

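The tag lies level on the left (flat at about z 88 mm from X 10 to 70 mm), the ring faces up at (190,147) and (640,98), and the stand has not moved.

```bash
python3 -c "
from cell import ctrl
print(ctrl.close_job())"
```

```text
the job is handed in; nothing more can be done
None
```

The flower block's tag now lies flat on its left rest with the ring face up, its stand did not visibly move, and the job was handed in at about 26 s; a first sweep fell short without visibly moving anything because the fingertips end about 30 mm short of the stated length.

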